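Open the spring tester's drop-down guard, feel out the weak leaf spring and mark it

TASK

Pull the spring tester's bottom-hinged guard door all the way down; then press the free tip of the left leaf spring down onto its stop and hold it there a moment, and do the same to the right one (left and right as seen from the robot). The two look alike but one is clearly softer: push the pointer between them all the way over towards the softer spring, never towards the other one, and then push the guard door back up until it is fully shut, leaving the things around the tester where they are.

Things in the scene. Friction and masses are not known exactly. Their poses are not given: they have to be found in the camera images.
- fixture: spring tester: grey open-topped box fixed to the bench. Origin on the bench under the middle of the door hinge; its x points to the back (away from the robot), y to the left seen from the robot, z up. Spans x -20 to 195 mm, y +-125 mm. Side walls (y +-121 mm) 54 mm high from x 35 mm, 89 mm high from x 95 mm; back wall (x 189 mm) 99 mm high.
- door_hinge (a point): middle of the door's hinge line, at fixture x 0, y 0, 20 mm above the bench; the line runs along the fixture's y.
- door (a joint): guard door, rad: 0 = fully shut, leaning 45 deg back over the springs (to +x); pi/2 = fully down, leaning 45 deg out of the front (-x), held by a stop. May start a little ajar. A stiff hinge holds it at any angle; 1 to 5 N at the bar moves it. Aluminium plate 220 mm wide, 6 mm thick, reaching 105 mm from the hinge, 0.4 kg.
- door_bar (a point): middle of the door handle's bar. The handle is a D-loop of round steel, 12 mm thick, on the door's free edge in the plane of the door. The bar runs along the fixture's y, 150 mm from the hinge, legs at y +-55 mm; the open window between bar and plate edge is 98 mm wide, 39 mm high: a closed gripper's fingers pass through it from above to hook the bar.
- leaf_1_tip (a point): where to press one leaf spring: top face, 10 mm from the free end; moves with it. At rest 57 mm above the bench, fixture x 60 mm, y +60 or -60 mm (side changes from start to start). Steel strip 26 mm wide, 3 thick, 82 free, level, pointing to the front (-x), clamped at the back of its holder. A 16 mm stop post stands under the tip.
- leaf_1 (a joint): bend of that spring, rad: 0 = at rest, 0.19 = tip on its stop, 14 mm lower (pressed from 0.172). It springs back. Holding the tip on its stop takes about 4 N for the softer and 13 N for the stiffer spring, growing in proportion to the bend from a small preload; which is which can only be felt.
- leaf_2_tip (a point): the same point on the other leaf spring, which looks the same and lies on the other side.
- leaf_2 (a joint): bend of the other leaf spring, with the same meaning.
- leaf_1_holder: dark steel holder that carries leaf_1: foot 120 x 44 mm, 10 thick, lying loose between low fences on the fixture's floor (14 mm above the bench), with a clamp block at the back (fixture x 132 to 168 mm) whose top is 89 mm above the bench. Origin on its underside, at fixture x 130 mm. The softer spring sits in the lighter holder (about 0.7 kg, the other 1.8 kg); stays put when its spring is pressed.
- leaf_2_holder: the same kind of holder, which looks the same, carrying leaf_2.
- pointer (a joint): lean of the pointer, rad: 0 = upright, +0.6 = fully to the left (fixture +y), -0.6 = fully to the right. Square steel stem 8 mm thick with a round head, midway between the springs; pivots about the fixture's x at x 105, y 0, 33 mm above the bench, on a block 35 mm high. Starts about upright, stays where left, moves at 1 to 2 N. Beyond 0.5 counts as pushed over.
- pointer_top (a point): middle of the pointer's head (a disc 14 mm across, 14 mm thick along the fixture's x), 52 mm from its pivot: 85 mm above the bench when upright. Its top is 92 mm above the bench.
- gauge_stand: bystander: a loose dial gauge on a black block base 60 x 50 x 55 mm with a steel post 225 mm high; dial (58 mm) at its +y side. Origin under the base. Stands to the right.
- spanner: bystander: a loose steel spanner 180 mm long, lying flat to the left.
- piston: bystander: a loose aluminium piston, 74 mm across, 62 mm high, origin under its middle, standing to the left.
Not all that is in view belongs to the job. Leave any orange look-alike of the leaf_2_holder alone.

How it is judged:
By the outcome, as a careful person would: the job done as asked, in the order asked, and still so for the second after the job is handed in, with the robot touching nothing.
It also fails if it takes over 64 s, if anything falls off the work surface, if the arm or the gripper's body presses on something with over 40 N, if the wrist force passes 120 N, or if a joint passes its speed limit or range.

ROBOT

A 6-joint arm with a two-finger parallel gripper is mounted at the origin on the work surface. World frame = base frame: x ahead of the robot, y to its left, z up, the work surface at z = 0. Lengths are in m, angles in rad, forces in N, time in s.
With the tool pointing down it reaches from about 0.3 to 0.775 m from the base axis. Payload 14.6 kg.
Tool frame: the origin (TCP) lies midway between the tips of the shut fingers; the grasp point (between the pads) lies 19 mm behind it (ctrl.grip_depth is the z of the grasp point in the tool frame, in m); z points along the fingers, y is the line along which they close (so a half turn about z gives the same grasp; the last joint's range is limited). The gripper opens to 94 mm and grips with 3 to 60 N. Pads are 16 mm wide; open, the fingers measure 119 mm over their backs; the gripper's body (75 mm by 177 mm) begins 78 mm behind the grasp point.
Start: joints at [1.063, 0.3, 1.521, -0, 1.321, -0.067], TCP at [0.235, 0.497, 0.176] pointing down, gripper open.
Joint ranges: [-3.03, 3.03], [-0.79, 2.21], [0.23, 2.52], [-1.04, 4.18], [0, 3.07], [-2.55, 2.55]. Speed limits (rad/s): [2.22, 2.22, 2.57, 3.14, 3.14, 3.14].

INTERFACE

Orientations are given as [roll, pitch, yaw] about the fixed x, y, z axes, in that order (R = Rz(yaw) Ry(pitch) Rx(roll)).
In Python, from station import ctrl gives the robot as it stands. The module is installed in compiled form; this text tells all that it offers.
- The arm moves only by the tool carry_out, never from a script. Its argument "commands" is a list of rows, each a list of 3 entries, a list of its own where there are three numbers: the closure, from 0 (fully open) to 1 (shut), then the shift along the tool's x, y, z in mm, then the turn, a rotation vector about the tool's x, y, z in rad. In form: [[gripper, [tx, ty, tz], [wx, wy, wz]], ...]. A call has 1 to 10 rows; each row shifts and turns the commanded pose from where the row before left it, along the tool's axes as they then stand; what a row does not reach is not made up. A row lasts 1/8 s, in which the tool goes at most 62.5 mm and 10.7 degrees, less where a joint would pass 70% of its speed; a pose out of reach is approached as far as the arm can. A call with a gripper value outside its range is refused whole. The fingers move at their own pace and stop on an object; "squeeze" is the grip in N (left out, the last holds). Time passes only in rows, so rows that do not move let the fingers close. It gives the time, the measured TCP pose, the force, the opening and the grip force at its end, in the units of the state.
- ctrl.get_obs(): the state, without advancing time (a new reading comes with each control period).
- ctrl.camera(name): name is "scene" or "top" or "wrist"; returns a dict with "img" (384x512x3 uint8, blue, green, red), "camera_matrix" (3x3 intrinsics, pixels), "rvec" (rotation vector, rad) and "tvec" (3), from world to camera coordinates, as OpenCV has them. Camera axes: x right, y down, z forward; pixel columns grow to the right and rows downward; lengths in m; the calibration is good to about 2 mm. A picture is of the moment at which its call begins. There is no depth.
- ctrl.hand_in(): hands the job in; it is judged then, once.
Trained networks look in the newest picture that a camera, given by its name, has taken for a name from the list of things; names that differ only in an ending like _2 or _b are one class to them, and where a whole thing is asked for, a point or a joint stands for the part that bears it (a point fixed in the world has none). Each returns a list of dicts, best first, with "score" (0 to 1); they miss things now and then, are a little off and sometimes report something else, mostly with a low value. They report only what shows in the picture. A call takes as long as a camera call. They do not tell look-alikes from the thing itself.
- ctrl.outline_of(thing, camera): "region" (384x512 bool, what is visible of it).
- ctrl.place_of(thing, camera): "at" ([x, y, z] in m, in world coordinates, good to about 4 mm: a listed point, or the origin of a listed thing).
The state is a dict: "time_s": time; "qpos": joint angles; "joint_vel": joint speeds; "tau": joint torques, N m; "ee_pos": TCP position; "eef_rot": TCP orientation; "force": force on the tool from outside, world axes, zero at the start; "moment": the same for the moment, N m; "grip_width": finger opening in m; "grip_force": force on a finger pad.
Only numpy, scipy, OpenCV 4.12 (cv2) and the standard library are available. Lean on these libraries where they do the work, as an engineer would, in place of code of your own. Each camera call takes 0.05 s, during which the arm holds its last target. There are 200 camera calls.

## Working session

There is one attempt and no reset: what is moved stays moved. The work goes in short steps, Python scripts to look and compute and a tool call to move; the robot and the scene stay as the last step left them, time stands still between calls to the robot, and variables do not carry over. Pictures are saved under pics/ and viewed, at most 10 in all, crops included, and the job is handed in when it is done.

Besides the shell and the picture viewer there is one more tool, called after "Emit:" as a command line: name --argument value ..., lists and objects as JSON in quotes. carry_out: Moves the arm, as the interface text tells. Its arguments: {"type":"object","properties":{"commands":{"type":"array","items":{"type":"array"}},"squeeze":{"type":"number"}},"required":["commands"]}

```bash
mkdir -p pics; python3 - <<'E'
from station import ctrl
import cv2, numpy as np
o=ctrl.get_obs(); print({k:np.round(v,3).tolist() for k,v in o.items()}, ctrl.grip_depth)
ims=[]
for c in ["scene","top"]:
    r=ctrl.camera(c); ims.append(r["img"]); cv2.imwrite(f"pics/{c}0.png",r["img"])
    for t in ["fixture","door_hinge","door_bar","leaf_1_tip","leaf_1_holder","pointer_top","gauge_stand","spanner","piston"]:
        print(c,t,[(round(d["score"],2),np.round(d["at"],3).tolist()) for d in ctrl.place_of(t,c)][:4])
E
```

```text
{'time_s': 0.0, 'qpos': [1.063, 0.3, 1.522, 0.0, 1.321, -0.067], 'joint_vel': [-0.001, -0.001, -0.001, -0.001, 0.0, -0.0], 'tau': [0.0, -53.181, -35.273, 0.071, 0.024, -0.0], 'ee_pos': [0.235, 0.497, 0.175], 'eef_rot': [-3.14, -0.0, 2.701], 'force': [-0.036, 0.211, 0.539], 'moment': [0.015, 0.004, -0.028], 'grip_force': 0.0, 'grip_width': 0.094} -0.0188
scene fixture [(0.69, [0.589, 0.061, -0.003])]
scene door_hinge [(0.92, [0.586, 0.061, 0.019]), (0.65, [0.616, -0.397, -0.0])]
scene door_bar [(0.7, [0.669, 0.072, 0.14])]
scene leaf_1_tip [(0.67, [0.64, 0.126, 0.056])]
scene leaf_1_holder [(0.85, [0.704, 0.135, 0.015])]
scene pointer_top [(0.58, [0.69, 0.078, 0.084])]
scene gauge_stand [(0.79, [0.615, -0.4, 0.0])]
scene spanner [(0.62, [0.426, 0.403, -0.003]), (0.41, [0.691, 0.081, 0.086])]
scene piston [(0.65, [0.638, 0.364, 0.006]), (0.36, [0.422, 0.4, -0.004])]
top fixture [(0.79, [0.588, 0.054, -0.0])]
top door_hinge [(0.69, [0.633, 0.122, 0.06]), (0.56, [0.583, 0.056, 0.019])]
top door_bar [(0.83, [0.672, 0.07, 0.143])]
top leaf_1_tip [(0.54, [0.636, 0.122, 0.061])]
top leaf_1_holder [(0.57, [0.706, 0.141, 0.015])]
top pointer_top [(0.33, [0.659, 0.011, 0.054])]
top gauge_stand [(0.8, [0.617, -0.401, 0.004])]
top spanner [(0.63, [0.428, 0.398, 0.003])]
top piston [(0.61, [0.635, 0.364, -0.001])]
```

View pics/scene0.png

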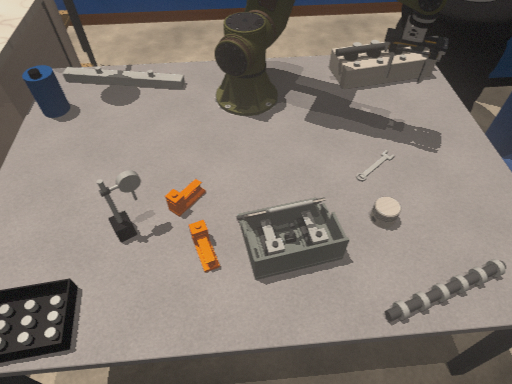

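View pics/top0.png

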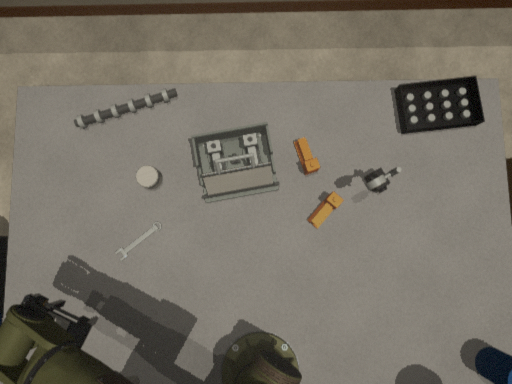

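The scene view shows the grey tester at about (290,240), and the top view shows it at (235,162). Two orange look-alike holders sit at (185,197) and (204,245) in the scene view and at (307,156) and (325,210) in the top view. They stand loose outside the tester, so I'll leave them alone. The real holders are the ones inside the grey box. Next I'll refine the fixture pose with a silhouette fit and check it in one enlarged crop.

```bash
cat > fit.py <<'E'
from station import ctrl
import cv2, numpy as np
from scipy.optimize import minimize
def box(x0,x1,y0,y1,z0,z1): return np.array([[x,y,z] for x in(x0,x1) for y in(y0,y1) for z in(z0,z1)],float)
P=[box(-20,195,-125,125,0,14)]
for s in(-1,1):
    P+= [box(35,195,*sorted((s*117,s*125)),0,54),box(95,195,*sorted((s*117,s*125)),0,89)]
P.append(box(183,195,-125,125,0,99))
def w(p,pose):
    x,y,a=pose; c,s=np.cos(a),np.sin(a); p=np.atleast_2d(p)/1000.
    return np.c_[x+c*p[:,0]-s*p[:,1],y+s*p[:,0]+c*p[:,1],p[:,2]]
def proj(p,cam): return cv2.projectPoints(np.ascontiguousarray(p),cam["rvec"],cam["tvec"],cam["camera_matrix"],None)[0][:,0]
def door(t):
    a=np.pi/4-t; u=np.array([np.sin(a),0,np.cos(a)])
    return lambda r,y:np.array([0,y,20])+u*r
def sil(pose,t,cam,S=4):
    m=np.zeros((384*S//1,512*S),np.uint8)
    L=[*P]; d=door(t); L.append(np.array([d(r,y) for r in(0,105) for y in(-110,110)]))
    for q in L:
        h=cv2.convexHull(((proj(w(q,pose),cam)+.5)*S).astype(np.int32)); cv2.fillConvexPoly(m,h,1)
    return cv2.resize(m.astype(np.float32),(512,384),interpolation=cv2.INTER_AREA)
E
python3 - <<'E'
from fit import *
cams={c:ctrl.camera(c) for c in("scene","top")}
regs={}
for c in cams:
    f=ctrl.outline_of("fixture",c)[0]["region"].copy(); n=f.sum()
    for t in("door","leaf_1","pointer","leaf_1_holder"):
        for d in ctrl.outline_of(t,c):
            ys,xs=np.nonzero(d["region"]); ov=len(xs)
            fy,fx=np.nonzero(f); 
            if d["score"]>.4 and fx.min()-8<xs.mean()<fx.max()+8 and fy.min()-8<ys.mean()<fy.max()+8: f|=d["region"]; print(c,t,round(d["score"],2),ov)
    f=cv2.morphologyEx(f.astype(np.uint8),cv2.MORPH_OPEN,np.ones((4,4))) 
    cs=cv2.findContours(f,cv2.RETR_EXTERNAL,cv2.CHAIN_APPROX_NONE)[0]; g=np.zeros_like(f); cv2.drawContours(g,[max(cs,key=cv2.contourArea)],-1,1,-1); regs[c]=g; print(c,n,g.sum())
def cost(v,cs=("scene","top")):
    return sum(np.abs(sil((v[0],v[1],v[2]),v[3],cams[c])-regs[c]).sum()/regs[c].sum() for c in cs)
v0=[.587,.058,.14,.15]
sx=np.array([v0]+[np.array(v0)+np.eye(4)[i]*[.01,.01,.06,.1][i] for i in range(4)])
for cs in(("scene","top"),("scene",),("top",)):
    r=minimize(cost,v0,args=(cs,),method="Nelder-Mead",options=dict(initial_simplex=sx)); print(cs,np.round(r.x,4),r.fun)
    if len(cs)==2: v=r.x
out=[]
for c in cams:
    im=cams[c]["img"].copy(); S=4
    cx,cy=proj(w([[80,0,30]],v[:3]),cams[c])[0].astype(int)
    x0,y0=cx-50,cy-62
    b=cv2.resize(im[y0:y0+125,x0:x0+100],None,fx=4,fy=4,interpolation=cv2.INTER_CUBIC)
    def dr(p,col):
        for q in proj(w(p,v[:3]),cams[c]): cv2.circle(b,tuple(int(z) for z in ((q+.5-[x0,y0])*4)),2,col,-1)
    dr([[x,y,z] for x,z in((-20,14),(35,54),(95,89),(195,99),(195,0)) for y in(-125,125)],(0,0,255))
    dr([[60,60,57],[60,-60,57],[150,60,89],[150,-60,89],[105,0,92]],(0,255,0))
    d=door(v[3]); dr([d(150,y) for y in(-55,0,55)]+[d(105,110),d(105,-110)],(255,0,255))
    out.append(b)
cv2.imwrite("pics/fit.png",np.hstack(out))
E
```

```text
scene door 0.95 404
scene leaf_1 0.67 150
scene leaf_1 0.52 204
scene leaf_1_holder 0.61 630
scene 5188 6361
top door 0.65 1852
top leaf_1 0.5 45
top leaf_1_holder 0.79 228
top 4679 5357
('scene', 'top') [0.5867 0.0554 0.1629 0.2173] 0.10778482128280953
('scene',) [0.5912 0.057  0.1667 0.1244] 0.026676230152491747
('top',) [0.5829 0.0531 0.1662 0.263 ] 0.020078868769833863
```

View pics/fit.png

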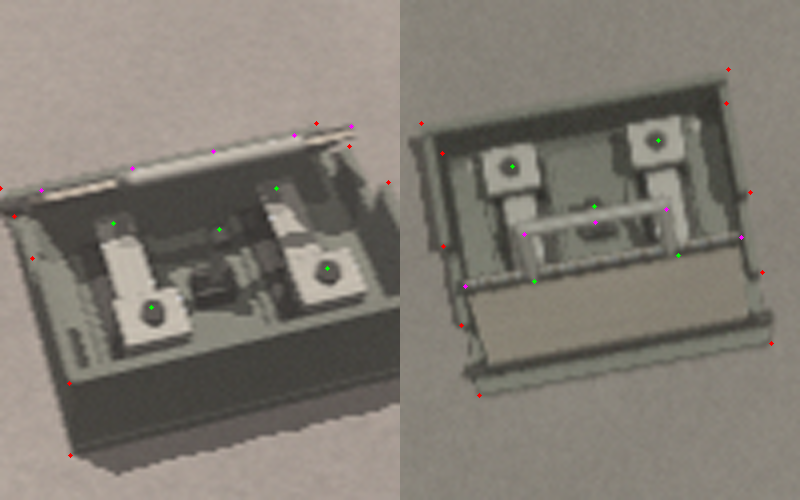

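In the enlarged crop the two real holders are the white-grey blocks inside the box: top view (512,166) and (658,140), with the door in front of them. The orange ones lie outside, so they aren't the ones meant. The fitted fixture pose is about (0.587, 0.056) with yaw 0.165. The door is slightly ajar. I'll move over the tester and refine with the wrist camera.

Emit:
carry_out --commands '[[1,[0,0,-30],[0,0,-0.15]],[1,[0,0,-30],[0,0,-0.15]],[1,[0,0,-30],[0,0,-0.15]],[1,[0,0,-35],[0,0,-0.156]],[1,[-28,-41,0],[0,0,0]],[1,[-28,-41,0],[0,0,0]],[1,[-28,-41,0],[0,0,0]],[1,[-28,-41,0],[0,0,0]],[1,[-28,-41,0],[0,0,0]],[1,[-28,-41,0],[0,0,0]]]'

```text
time_s: 2.85
ee_pos: [0.4418, 0.2811, 0.3012]
eef_rot: [3.142, 0.0, -2.976]
force: [1.3, 0.5, -0.9]
grip_width: 0.0012
grip_force: 0.0
```

Emit:
carry_out --commands '[[1,[-28,-41,0],[0,0,0]],[1,[-28,-41,0],[0,0,0]],[1,[-28,-41,0],[0,0,0]],[1,[-28,-41,0],[0,0,0]],[1,[-28,-41,0],[0,0,0]],[1,[-28,-41,0],[0,0,0]],[1,[0,0,0],[0,0,0]]]'

```text
time_s: 3.72
ee_pos: [0.6482, 0.0648, 0.2994]
eef_rot: [-3.142, -0.002, -2.98]
force: [-0.5, 0.9, 0.6]
grip_width: 0.0004
grip_force: 0.0
```

```bash
python3 - <<'E'
from station import ctrl
import cv2, numpy as np
o=ctrl.get_obs(); print({k:np.round(o[k],3).tolist() for k in("time_s","ee_pos","eef_rot","force","qpos")})
r=ctrl.camera("wrist"); cv2.imwrite("pics/w1.png",r["img"])
R=cv2.Rodrigues(r["rvec"])[0]; print("cam at",(-R.T@r["tvec"].ravel()).round(3))
for c in("wrist","scene","top"):
  if c!="wrist": ctrl.camera(c)
  for t in ["fixture","door_hinge","door_bar","leaf_1_tip","leaf_2_tip","leaf_1_holder","pointer_top"]:
    print(c,t,[(round(d["score"],2),np.round(d["at"],3).tolist()) for d in ctrl.place_of(t,c)][:4])
E
```

```text
{'time_s': 3.725, 'ee_pos': [0.648, 0.065, 0.299], 'eef_rot': [-3.142, -0.002, -2.98], 'force': [-0.527, 0.907, 0.562], 'qpos': [0.044, 0.496, 0.973, -0.0, 1.675, -1.689]}
cam at [0.575 0.053 0.509]
wrist fixture [(0.91, [0.592, 0.058, -0.004]), (0.46, [0.677, 0.073, 0.144])]
wrist door_hinge [(0.74, [0.587, 0.054, 0.02])]
wrist door_bar [(0.8, [0.678, 0.071, 0.145])]
wrist leaf_1_tip [(0.81, [0.638, 0.127, 0.052])]
wrist leaf_2_tip [(0.68, [0.753, -0.146, 0.044]), (0.67, [0.656, 0.006, 0.06]), (0.66, [0.479, -0.188, 0.044])]
wrist leaf_1_holder [(0.75, [0.708, 0.135, 0.014])]
wrist pointer_top [(0.54, [0.693, 0.072, 0.087])]
scene fixture []
scene door_hinge [(0.92, [0.586, 0.059, 0.02])]
scene door_bar [(0.88, [0.672, 0.071, 0.139])]
scene leaf_1_tip [(0.5, [0.64, 0.124, 0.053])]
scene leaf_2_tip [(0.74, [0.481, -0.189, 0.045]), (0.61, [0.748, -0.15, 0.037]), (0.49, [0.654, 0.006, 0.059])]
scene leaf_1_holder [(0.61, [0.706, 0.14, 0.018])]
scene pointer_top [(0.38, [0.691, 0.079, 0.088])]
top fixture [(0.69, [0.587, 0.054, 0.002])]
top door_hinge []
top door_bar [(0.93, [0.671, 0.072, 0.145]), (0.6, [0.705, 0.139, 0.013])]
top leaf_1_tip []
top leaf_2_tip [(0.6, [0.659, 0.01, 0.056]), (0.6, [0.478, -0.188, 0.042]), (0.49, [0.743, -0.146, 0.041])]
top leaf_1_holder [(0.6, [0.705, 0.139, 0.015])]
top pointer_top []
```

View pics/w1.png

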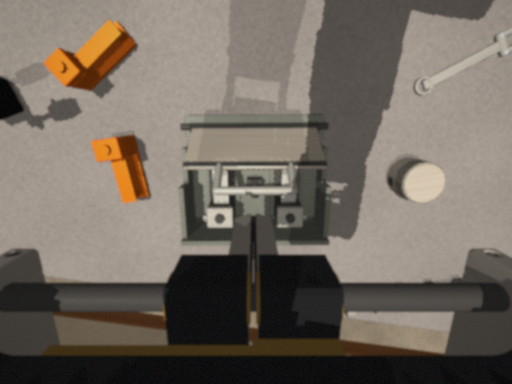

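The wrist view shows the box at (255,180), the handle bar at (253,190), and the holder blocks at (220,217) on the robot's right and (290,217) on its left. The piston, spanner and orange pieces are well clear. The network points agree with a fixture pose of (0.588, 0.0565) and yaw 0.16. The bar is at fixture x 87, z 142. I'll lower the fingers behind the bar and pull.

Emit:
carry_out --commands '[[1,[-28,1.4,20],[0,0,0]],[1,[-28,0,30],[0,0,0]],[1,[0,0,40],[0,0,0]],[1,[0,0,40],[0,0,0]],[1,[0,0,30],[0,0,0]],[1,[0,0,11],[0,0,0]],[1,[0,0,0],[0,0,0]]]'

```text
time_s: 5.8
ee_pos: [0.7021, 0.078, 0.1303]
eef_rot: [3.142, -0.0, -2.976]
force: [-0.0, -0.5, 0.4]
grip_width: 0.0005
grip_force: 0.0
```

Emit:
carry_out --commands '[[1,[15,0,0],[0,0,0]],[1,[13,0,-8],[0,0,0]],[1,[13,0,-6],[0,0,0]],[1,[12,0,-5],[0,0,0]]]'

```text
time_s: 6.3
ee_pos: [0.6499, 0.0692, 0.1511]
eef_rot: [-3.141, 0.003, -2.976]
force: [-0.1, 0.3, 0.6]
grip_width: 0.0005
grip_force: 0.0
```

```bash
python3 - <<'E'
from station import ctrl
import cv2, numpy as np
o=ctrl.get_obs(); print(o["ee_pos"],o["force"])
w=ctrl.camera("wrist")["img"]; print([(round(d["score"],2),np.round(d["at"],3).tolist()) for d in ctrl.place_of("door_bar","wrist")])
s=ctrl.camera("scene")["img"]; print([(round(d["score"],2),np.round(d["at"],3).tolist()) for d in ctrl.place_of("door_bar","scene")])
cv2.imwrite("pics/d1.png",np.hstack([cv2.resize(w[60:260,156:356],(400,400)),cv2.resize(s[180:290,230:340],(400,400),interpolation=cv2.INTER_CUBIC)]))
E
```

```text
[0.6498845  0.06918599 0.15105161] [-0.14956306  0.34916042  0.56498799]
[]
[(0.66, [0.728, 0.018, 0.015]), (0.64, [0.67, 0.074, 0.137])]
```

View pics/d1.png

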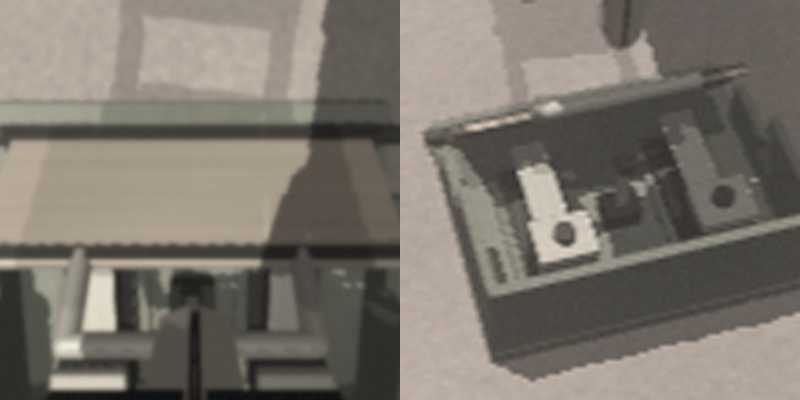

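The crops show the finger tip over the bar instead of behind it, in front of the bar in the scene crop at (625,40), and the door hasn't moved. I'll work out the true door angle from the current wrist picture.

```bash
python3 - <<'E'
from fit import *
pose=(.588,.0565,.16)
w_=ctrl.camera("wrist"); s_=ctrl.camera("scene"); t_=ctrl.camera("top")
R=cv2.Rodrigues(w_["rvec"])[0]; print("cam",(-R.T@w_["tvec"].ravel()).round(3), "axis",R[2].round(3))
for t in(0,.08,.17,.26,.35):
    d=door(t); p=[d(150,0),d(150,-55),d(150,55),d(105,0),d(0,0)]
    print(t,"bar xz",p[0].round(0),"wrist",proj(w(p,pose),w_).round(0).tolist(),"scene",proj(w(p[:3],pose),s_).round(1).tolist(),"top",proj(w(p[:4],pose),t_).round(1).tolist())
tip=ctrl.get_obs()["ee_pos"]; print("tip",[proj(tip[None],c).round(1).tolist() for c in(w_,s_,t_)])
for c in("wrist","scene","top"):
    for d in ctrl.outline_of("door",c)[:1]:
        ys,xs=np.nonzero(d["region"]); print(c,d["score"],xs.min(),xs.max(),ys.min(),ys.max())
a=cv2.resize(s_["img"][185:245,240:340],(800,480),interpolation=cv2.INTER_CUBIC); cv2.imwrite("pics/d2.png",a)
E
```

```text
cam [0.576 0.057 0.359] axis [ 0.258  0.043 -0.965]
0 bar xz [106.   0. 126.] wrist [[250.0, 243.0], [193.0, 243.0], [307.0, 244.0], [250.0, 202.0], [251.0, 126.0]] scene [[292.8, 216.2], [272.3, 220.5], [312.9, 211.9]] top [[233.1, 152.0], [250.5, 149.0], [215.7, 155.0], [235.4, 163.9]]
0.08 bar xz [ 97.   0. 134.] wrist [[250.0, 239.0], [190.0, 238.0], [309.0, 239.0], [250.0, 198.0], [251.0, 126.0]] scene [[292.0, 211.6], [271.5, 215.9], [312.1, 207.4]] top [[233.4, 154.2], [251.0, 151.1], [215.8, 157.2], [235.7, 165.4]]
0.17 bar xz [ 87.   0. 142.] wrist [[250.0, 232.0], [187.0, 232.0], [312.0, 232.0], [250.0, 192.0], [251.0, 126.0]] scene [[291.0, 206.5], [270.5, 210.7], [311.1, 202.4]] top [[233.8, 157.0], [251.5, 153.9], [216.0, 160.1], [235.9, 167.4]]
0.26 bar xz [ 75.   0. 150.] wrist [[250.0, 223.0], [185.0, 223.0], [315.0, 223.0], [250.0, 186.0], [251.0, 126.0]] scene [[289.9, 201.4], [269.4, 205.6], [310.0, 197.3]] top [[234.2, 160.1], [252.1, 157.0], [216.4, 163.2], [236.3, 169.6]]
0.35 bar xz [ 63.   0. 156.] wrist [[250.0, 212.0], [182.0, 212.0], [317.0, 212.0], [250.0, 178.0], [251.0, 126.0]] scene [[288.6, 196.4], [268.2, 200.5], [308.7, 192.4]] top [[234.7, 163.5], [252.7, 160.4], [216.8, 166.7], [236.6, 171.9]]
tip [[[253.0, 209.1]], [[289.5, 197.9]], [[234.0, 164.2]]]
wrist 0.55 139 362 121 239
scene 0.68 242 324 198 218
top 0.62 216 274 159 188
```

View pics/d2.png

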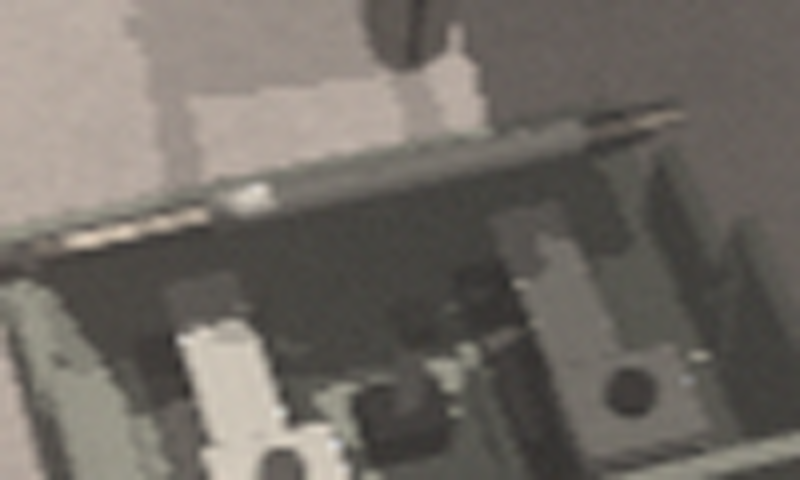

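```bash
python3 - <<'E'
from fit import *
from scipy.optimize import least_squares
w_=ctrl.camera("wrist"); s_=ctrl.camera("scene")
tip=ctrl.get_obs()["ee_pos"]
f=lambda X:np.r_[proj(X[None],w_)[0]-[253.5,215],(proj(X[None],s_)[0]-[290.6,193.1])]
r=least_squares(f,tip); print(tip,r.x.round(4),r.fun.round(1),"force",ctrl.get_obs()["force"].round(2))
c=w_["img"][90:260,156:356]; cv2.imwrite("pics/w2.png",cv2.resize(c,(800,600),interpolation=cv2.INTER_CUBIC))
E
```

```text
[0.64976825 0.06926328 0.14878455] [0.648  0.0695 0.1661] [ 0.2  0.1 -0.7  0. ] force [ 0.52 -0.44  0.07]
```

View pics/w2.png

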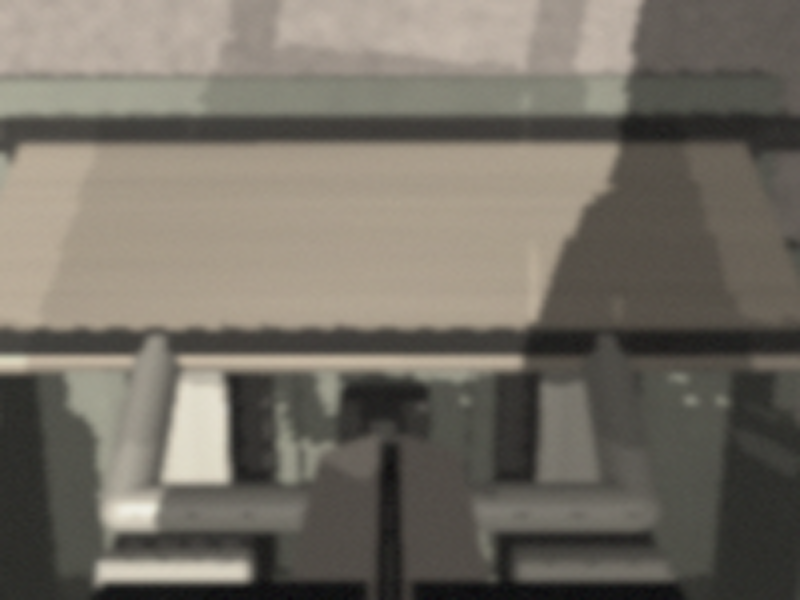

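The crop shows the shut finger tips ending at (390,440), on top of the bar line. Triangulation puts the visible tip about 15 mm above the reported TCP. That explains why the fingers passed over the bar. I'll go back and reach lower this time; TCP z 0.108 is still above the pointer either way.

Emit:
carry_out --commands '[[1,[-20,0,-12],[0,0,0]],[1,[-20,0,0],[0,0,0]],[1,[-12,0,0],[0,0,0]],[1,[0,0,18],[0,0,0]],[1,[0,0,18],[0,0,0]],[1,[0,0,18],[0,0,0]],[1,[0,0,0],[0,0,0]]]'

```text
time_s: 7.78
ee_pos: [0.7, 0.0777, 0.1049]
eef_rot: [3.141, -0.003, -2.976]
force: [0.5, -0.1, 0.6]
grip_width: 0.0005
grip_force: 0.0
```

Emit:
carry_out --commands '[[1,[13,0,0],[0,0,0]],[1,[13,0,-8],[0,0,0]]]'

```text
time_s: 8.02
ee_pos: [0.6754, 0.0735, 0.1154]
eef_rot: [-3.142, 0.001, -2.976]
force: [1.9, 1.0, -1.2]
grip_width: 0.0004
grip_force: 1.3
```

Emit:
carry_out --commands '[[1,[13,0,-6],[0,0,0]],[1,[12,0,-5],[0,0,0]],[1,[12,0,-4],[0,0,0]],[1,[13,0,-3],[0,0,0]]]'

```text
time_s: 8.52
ee_pos: [0.6256, 0.0652, 0.1337]
eef_rot: [-3.141, 0.001, -2.976]
force: [3.7, 0.4, 2.6]
grip_width: 0.0008
grip_force: 1.6
```

Emit:
carry_out --commands '[[1,[13,0,-1.5],[0,0,0]],[1,[13,0,-0.5],[0,0,0]],[1,[13,0,0.5],[0,0,0]],[1,[13,0,1.5],[0,0,0]],[1,[13,0,3],[0,0,0]],[1,[12,0,4],[0,0,0]],[1,[12,0,5],[0,0,0]],[1,[12,0,6],[0,0,0]],[1,[11,0,7],[0,0,0]],[1,[10,0,8],[0,0,0]]]'

```text
time_s: 9.78
ee_pos: [0.5049, 0.0451, 0.0998]
eef_rot: [3.142, -0.0, -2.976]
force: [1.3, 0.3, 1.3]
grip_width: 0.0006
grip_force: 0.5
```

Emit:
carry_out --commands '[[1,[9,0,9],[0,0,0]],[1,[4,0,4],[0,0,0]]]'

```text
time_s: 10.02
ee_pos: [0.4981, 0.0435, 0.0902]
eef_rot: [-3.14, 0.015, -2.977]
force: [31.1, 7.5, 25.5]
grip_width: 0.0002
grip_force: 16.0
```

The door hit its stop at fixture x -91 with a clear force rise. I'll back off, lift, and go to the left leaf tip.

Emit:
carry_out --commands '[[1,[-5,0,-5],[0,0,0]],[1,[-5,0,-20],[0,0,0]],[1,[0,0,-40],[0,0,0]],[1,[-30,12,0],[0,0,0]],[1,[-40,16,0],[0,0,0]],[1,[-40,16,0],[0,0,0]],[1,[-35,16,0],[0,0,0]],[1,[0,0,0],[0,0,0]]]'

```text
time_s: 11.02
ee_pos: [0.6362, 0.1288, 0.1502]
eef_rot: [3.141, -0.002, -2.975]
force: [0.2, -1.4, -0.7]
grip_width: 0.0004
grip_force: 0.0
```

```bash
python3 - <<'E'
from fit import *
c={k:ctrl.camera(k) for k in("scene","top","wrist")}
o=ctrl.get_obs(); p=o["ee_pos"]-[.588,.0565,0]; C,S=np.cos(.16),np.sin(.16); print("fix xyz",(C*p[0]+S*p[1]).round(4),(-S*p[0]+C*p[1]).round(4),p[2].round(4),o["force"].round(2))
for k in c:
    for t in("door_bar","leaf_1_tip","pointer_top","door_hinge"): print(k,t,[(round(d["score"],2),np.round(d["at"],3).tolist()) for d in ctrl.place_of(t,k)][:4])
d=door(np.pi/2); print(w([d(150,0)],(.588,.0565,.16)))
cv2.imwrite("pics/o1.png",np.hstack([cv2.resize(c["scene"]["img"][175:290,230:345],(400,400),interpolation=cv2.INTER_CUBIC),cv2.resize(c["wrist"]["img"][60:260,156:356],(400,400),interpolation=cv2.INTER_CUBIC)]))
E
```

```text
fix xyz 0.0578 0.0624 0.1516 [ 0.34  0.21 -0.09]
scene door_bar [(0.8, [0.483, 0.04, 0.124]), (0.4, [0.656, 0.007, 0.059])]
scene leaf_1_tip [(0.57, [0.636, 0.122, 0.053])]
scene pointer_top [(0.5, [0.617, -0.405, 0.004]), (0.41, [0.692, 0.082, 0.085])]
scene door_hinge [(0.87, [0.585, 0.06, 0.021])]
top door_bar [(0.89, [0.484, 0.04, 0.126])]
top leaf_1_tip []
top pointer_top [(0.5, [0.484, 0.039, 0.127])]
top door_hinge [(0.85, [0.584, 0.057, 0.02])]
wrist door_bar []
wrist leaf_1_tip [(0.9, [0.64, 0.123, 0.053])]
wrist pointer_top [(0.57, [0.692, 0.074, 0.086])]
wrist door_hinge [(0.71, [0.632, 0.362, -0.005]), (0.57, [0.591, 0.057, 0.021])]
[[0.48328873 0.03960175 0.12606602]]
```

View pics/o1.png

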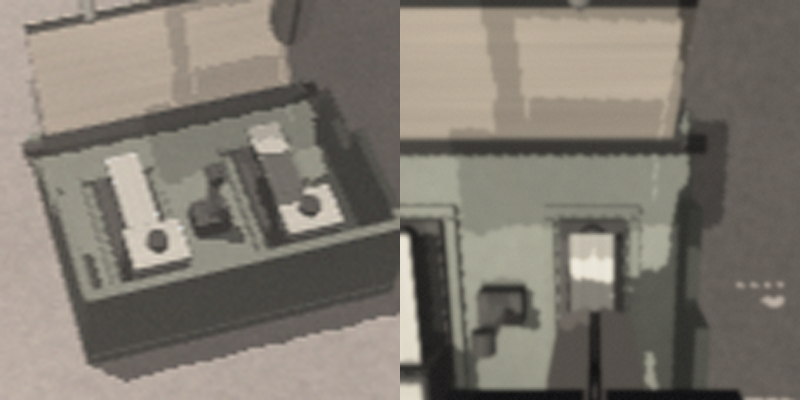

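The door is fully down: the bar is at (0.483, 0.040, 0.125), as predicted for pi/2. Both leaf springs are free, at (125,190) and (275,160) in the left crop, and the fingers are over the left tip. Now I'll press it.

Emit:
carry_out --commands '[[1,[-2,-2,35],[0,0,0]],[1,[0,0,35],[0,0,0]],[1,[0,0,15],[0,0,0]],[1,[0,0,0],[0,0,0]]]'

```text
time_s: 12.28
ee_pos: [0.638, 0.1261, 0.0667]
eef_rot: [3.142, -0.001, -2.976]
force: [-0.3, -0.0, 1.3]
grip_width: 0.0005
grip_force: 0.0
```

Emit:
carry_out --commands '[[1,[0,0,5],[0,0,0]],[1,[0,0,5],[0,0,0]],[1,[0,0,0],[0,0,0]]]'

```text
time_s: 12.65
ee_pos: [0.6382, 0.1261, 0.057]
eef_rot: [-3.142, -0.0, -2.976]
force: [-0.0, 0.2, -0.0]
grip_width: 0.0004
grip_force: 0.0
```

Emit:
carry_out --commands '[[1,[0,0,5],[0,0,0]],[1,[0,0,5],[0,0,0]],[1,[0,0,0],[0,0,0]]]'

```text
time_s: 13.02
ee_pos: [0.6379, 0.1261, 0.0465]
eef_rot: [3.142, -0.001, -2.976]
force: [-1.1, 0.2, -0.4]
grip_width: 0.0005
grip_force: 0.0
```

Emit:
carry_out --commands '[[1,[0,0,3],[0,0,0]],[1,[0,0,0],[0,0,0]]]'

```text
time_s: 13.28
ee_pos: [0.6381, 0.1261, 0.0439]
eef_rot: [-3.142, -0.0, -2.976]
force: [-0.2, -0.7, 0.7]
grip_width: 0.0004
grip_force: 0.0
```

Emit:
carry_out --commands '[[1,[0,0,3],[0,0,0]],[1,[0,0,0],[0,0,0]]]'

```text
time_s: 13.52
ee_pos: [0.6381, 0.1261, 0.0408]
eef_rot: [-3.142, -0.0, -2.976]
force: [0.5, 0.6, 0.8]
grip_width: 0.0003
grip_force: 0.0
```

Emit:
carry_out --commands '[[1,[0,0,3],[0,0,0]],[1,[0,0,0],[0,0,0]]]'

```text
time_s: 13.78
ee_pos: [0.6381, 0.1261, 0.0378]
eef_rot: [-3.142, -0.0, -2.976]
force: [0.1, 0.7, -0.0]
grip_width: 0.0006
grip_force: 0.0
```

Emit:
carry_out --commands '[[1,[0,0,3],[0,0,0]],[1,[0,0,0],[0,0,0]]]'

```text
time_s: 14.02
ee_pos: [0.638, 0.1261, 0.0347]
eef_rot: [3.142, -0.0, -2.976]
force: [-0.9, -0.3, -0.3]
grip_width: 0.0005
grip_force: 0.0
```

Emit:
carry_out --commands '[[1,[0,0,3],[0,0,0]],[1,[0,0,0],[0,0,0]]]'

```text
time_s: 14.28
ee_pos: [0.6381, 0.1261, 0.0317]
eef_rot: [-3.142, -0.0, -2.976]
force: [0.3, 0.9, 0.9]
grip_width: 0.0002
grip_force: 0.0
```

```bash
python3 - <<'E'
from fit import *
c={k:ctrl.camera(k) for k in("scene","wrist")}
o=ctrl.get_obs(); print(o["ee_pos"].round(4),o["force"].round(2))
for k in c: print(k,[(round(d["score"],2),np.round(d["at"],3).tolist()) for d in ctrl.place_of("leaf_1_tip",k)][:4], "tcp px",proj(o["ee_pos"][None],c[k]),"leaf px",proj(w([[60,60,57],[50,60,57],[60,60,43]],(.588,.0565,.16)),c[k]).round(1).tolist())
cv2.imwrite("pics/o2.png",np.hstack([cv2.resize(c["scene"]["img"][195:265,265:335],(400,400),interpolation=cv2.INTER_CUBIC),cv2.resize(c["wrist"]["img"][120:240,196:316],(400,400),interpolation=cv2.INTER_CUBIC)]))
E
```

```text
[0.6382 0.1261 0.032 ] [-0.43  0.55 -0.14]
scene [] tcp px [[305.56564862 218.33536642]] leaf px [[306.2, 213.1], [305.0, 210.4], [305.6, 216.0]]
wrist [(0.51, [0.634, 0.126, 0.055])] tcp px [[252.97067196 209.66879334]] leaf px [[252.0, 220.2], [252.0, 207.4], [252.0, 213.6]]
```

View pics/o2.png

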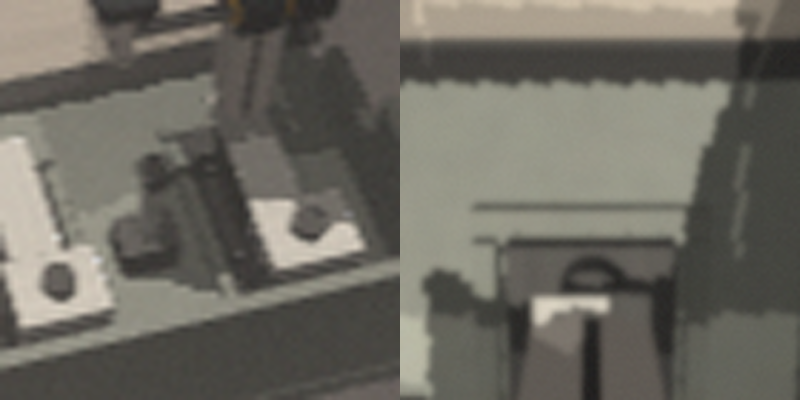

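The left crop shows the finger tips right above the left leaf's free end, at about (245,130). The right crop shows the leaf's end still at its rest row, around y 295. So it isn't bent yet, and I'll go on down in small steps.

Emit:
carry_out --commands '[[1,[0,0,3],[0,0,0]],[1,[0,0,0],[0,0,0]]]'

```text
time_s: 14.72
ee_pos: [0.6381, 0.1261, 0.0287]
eef_rot: [3.142, -0.0, -2.976]
force: [-0.6, 0.6, -0.0]
grip_width: 0.0006
grip_force: 0.0
```

Emit:
carry_out --commands '[[1,[0,0,3],[0,0,0]],[1,[0,0,0],[0,0,0]]]'

```text
time_s: 14.98
ee_pos: [0.6383, 0.1261, 0.0259]
eef_rot: [-3.142, 0.0, -2.976]
force: [-0.5, -0.8, 1.3]
grip_width: 0.0004
grip_force: 0.5
```

Emit:
carry_out --commands '[[1,[0,0,3],[0,0,0]],[1,[0,0,0],[0,0,0]]]'

```text
time_s: 15.22
ee_pos: [0.6384, 0.1262, 0.023]
eef_rot: [3.142, 0.0, -2.976]
force: [0.1, 0.6, 1.9]
grip_width: 0.0006
grip_force: 1.0
```

Emit:
carry_out --commands '[[1,[0,0,3],[0,0,0]],[1,[0,0,0],[0,0,0]]]'

```text
time_s: 15.48
ee_pos: [0.6384, 0.1262, 0.02]
eef_rot: [-3.142, 0.0, -2.976]
force: [1.1, 0.8, 1.8]
grip_width: 0.0003
grip_force: 1.4
```

Emit:
carry_out --commands '[[1,[0,0,3],[0,0,0]],[1,[0,0,0],[0,0,0]]]'

```text
time_s: 15.72
ee_pos: [0.6384, 0.1262, 0.017]
eef_rot: [-3.142, 0.0, -2.976]
force: [1.9, 0.8, 4.2]
grip_width: 0.0002
grip_force: 1.8
```

Emit:
carry_out --commands '[[1,[0,0,3],[0,0,0]],[1,[0,0,0],[0,0,0]]]'

```text
time_s: 15.98
ee_pos: [0.6388, 0.1262, 0.0148]
eef_rot: [-3.142, 0.002, -2.976]
force: [-0.3, 0.4, 8.9]
grip_width: 0.0007
grip_force: 4.4
```

Emit:
carry_out --commands '[[1,[0,0,2],[0,0,0]],[1,[0,0,0],[0,0,0]],[1,[0,0,0],[0,0,0]],[1,[0,0,0],[0,0,0]],[1,[0,0,0],[0,0,0]],[1,[0,0,0],[0,0,0]],[1,[0,0,0],[0,0,0]]]'

```text
time_s: 16.85
ee_pos: [0.639, 0.1262, 0.0138]
eef_rot: [-3.142, 0.002, -2.976]
force: [-2.5, -0.1, 17.4]
grip_width: 0.0007
grip_force: 8.6
```

The left spring is on its stop and held: about 4 N just before the stop, then a hard rise. Now the right one.

Emit:
carry_out --commands '[[1,[0,0,-25],[0,0,0]],[1,[0,0,-50],[0,0,0]],[1,[0,-40,0],[0,0,0]],[1,[0,-40,0],[0,0,0]],[1,[0,-40,0],[0,0,0]],[1,[0,0,30],[0,0,0]],[1,[0,0,27],[0,0,0]],[1,[0,0,0],[0,0,0]]]'

```text
time_s: 17.85
ee_pos: [0.6566, 0.0076, 0.028]
eef_rot: [3.141, -0.004, -2.977]
force: [-0.2, 0.3, 0.0]
grip_width: 0.0003
grip_force: 0.0
```

Emit:
carry_out --commands '[[1,[0,0,4],[0,0,0]],[1,[0,0,3],[0,0,0]],[1,[0,0,0],[0,0,0]]]'

```text
time_s: 18.23
ee_pos: [0.6583, 0.0079, 0.024]
eef_rot: [-3.141, 0.001, -2.976]
force: [-2.3, -0.0, 5.5]
grip_width: 0.0006
grip_force: 2.9
```

Emit:
carry_out --commands '[[1,[0,0,3],[0,0,0]],[1,[0,0,0],[0,0,0]]]'

```text
time_s: 18.48
ee_pos: [0.6585, 0.0079, 0.0214]
eef_rot: [-3.141, 0.002, -2.976]
force: [-3.1, -0.2, 7.7]
grip_width: 0.0005
grip_force: 4.2
```

Emit:
carry_out --commands '[[1,[0,0,3],[0,0,0]],[1,[0,0,0],[0,0,0]]]'

```text
time_s: 18.73
ee_pos: [0.6588, 0.0079, 0.0188]
eef_rot: [-3.141, 0.002, -2.976]
force: [-2.4, -0.8, 10.4]
grip_width: 0.0006
grip_force: 5.5
```

Emit:
carry_out --commands '[[1,[0,0,3],[0,0,0]],[1,[0,0,0],[0,0,0]]]'

```text
time_s: 18.98
ee_pos: [0.6591, 0.0079, 0.0162]
eef_rot: [-3.141, 0.003, -2.976]
force: [-2.6, 0.7, 13.6]
grip_width: 0.0003
grip_force: 6.8
```

Emit:
carry_out --commands '[[1,[0,0,3],[0,0,0]],[1,[0,0,0],[0,0,0]]]'

```text
time_s: 19.23
ee_pos: [0.6595, 0.0079, 0.0146]
eef_rot: [-3.141, 0.004, -2.976]
force: [-6.9, 0.2, 22.8]
grip_width: 0.0004
grip_force: 11.5
```

The right spring is the stiff one (13.6 N just before its stop), so the left is softer. I'll hold the right one down a moment, then push the pointer to the left from its right side.

Emit:
carry_out --commands '[[1,[0,0,1],[0,0,0]],[1,[0,0,0],[0,0,0]],[1,[0,0,0],[0,0,0]],[1,[0,0,0],[0,0,0]],[1,[0,0,0],[0,0,0]],[1,[0,0,0],[0,0,0]]]'

```text
time_s: 19.98
ee_pos: [0.6596, 0.0079, 0.0143]
eef_rot: [-3.141, 0.005, -2.976]
force: [-9.1, 0.5, 27.7]
grip_width: 0.0007
grip_force: 14.6
```

Emit:
carry_out --commands '[[1,[0,0,-25],[0,0,0]],[1,[0,0,-50],[0,0,0]],[1,[-22,15,0],[0,0,0]],[1,[-22,15,0],[0,0,0]],[1,[0,0,0],[0,0,0]]]'

```text
time_s: 20.6
ee_pos: [0.6968, 0.0458, 0.0849]
eef_rot: [3.141, 0.0, -2.975]
force: [-1.1, -0.2, -1.2]
grip_width: 0.0003
grip_force: 0.0
```

```bash
python3 - <<'E'
from fit import *
c=ctrl.camera("wrist")
o=ctrl.get_obs(); p=o["ee_pos"]-[.588,.0565,0]; C,S=np.cos(.16),np.sin(.16); print("fix xyz",(C*p[0]+S*p[1]).round(4),(-S*p[0]+C*p[1]).round(4),p[2].round(4),o["force"].round(2))
ctrl.camera("scene")
for k in("wrist","scene"):
  print(k,[(round(d["score"],2),np.round(d["at"],3).tolist()) for d in ctrl.place_of("pointer_top",k)])
print(w([[105,0,85]],(.588,.0565,.16)))
E
```

```text
fix xyz 0.105 -0.0287 0.0848 [ 0.59 -0.5  -0.57]
wrist [(0.58, [0.688, 0.073, 0.085])]
scene [(0.6, [0.692, 0.077, 0.088])]
[[0.69165886 0.07322841 0.085     ]]
```

Emit:
carry_out --commands '[[1,[0,0,25],[0,0,0]],[1,[0,0,20],[0,0,0]],[1,[0,0,0],[0,0,0]]]'

```text
time_s: 21.18
ee_pos: [0.6953, 0.0443, 0.0383]
eef_rot: [3.141, -0.003, -2.977]
force: [-0.2, -0.4, 1.6]
grip_width: 0.0002
grip_force: 0.0
```

Emit:
carry_out --commands '[[1,[0,5,0],[0,0,0]],[1,[0,5,0],[0,0,0]],[1,[0,5,0],[0,0,0]],[1,[0,0,0],[0,0,0]]]'

```text
time_s: 21.68
ee_pos: [0.694, 0.0599, 0.0404]
eef_rot: [-3.142, 0.0, -2.976]
force: [-0.5, 0.6, -0.0]
grip_width: 0.0006
grip_force: 0.0
```

Emit:
carry_out --commands '[[1,[0,5,0],[0,0,0]],[1,[0,5,0],[0,0,0]],[1,[0,5,0],[0,0,0]],[1,[0,0,0],[0,0,0]]]'

```text
time_s: 22.18
ee_pos: [0.6913, 0.0747, 0.04]
eef_rot: [3.141, -0.0, -2.976]
force: [0.2, -0.1, 1.4]
grip_width: 0.0007
grip_force: 0.0
```

```bash
python3 - <<'E'
from fit import *
ctrl.camera("wrist");s=ctrl.camera("scene")
o=ctrl.get_obs(); p=o["ee_pos"]-[.588,.0565,0]; C,S=np.cos(.16),np.sin(.16); print("fix xyz",(C*p[0]+S*p[1]).round(4),(-S*p[0]+C*p[1]).round(4),p[2].round(4),o["force"].round(2))
for k in("wrist","scene"):
  print(k,[(round(d["score"],2),np.round(d["at"],3).tolist()) for d in ctrl.place_of("pointer_top",k)])
E
```

```text
fix xyz 0.105 0.0012 0.0401 [ 0.13  0.09 -1.05]
wrist [(0.58, [0.687, 0.097, 0.081]), (0.17, [0.724, 0.015, 0.012])]
scene [(0.59, [0.686, 0.1, 0.079]), (0.45, [0.619, -0.402, -0.002])]
```

The pointer now leans left at about 0.5. I'll push on to its stop.

Emit:
carry_out --commands '[[1,[0,4,0],[0,0,0]],[1,[0,3,0],[0,0,0]],[1,[0,0,0],[0,0,0]]]'

```text
time_s: 22.75
ee_pos: [0.6903, 0.0814, 0.0401]
eef_rot: [3.141, -0.0, -2.976]
force: [-0.1, 0.2, 0.3]
grip_width: 0.0004
grip_force: 0.0
```

Emit:
carry_out --commands '[[1,[0,3,0],[0,0,0]],[1,[0,0,0],[0,0,0]]]'

```text
time_s: 23.0
ee_pos: [0.6898, 0.0843, 0.0401]
eef_rot: [3.142, 0.0, -2.976]
force: [0.3, -0.1, 1.5]
grip_width: 0.0008
grip_force: 0.1
```

Emit:
carry_out --commands '[[1,[0,3,0],[0,0,0]],[1,[0,0,0],[0,0,0]]]'

```text
time_s: 23.25
ee_pos: [0.6896, 0.0855, 0.0401]
eef_rot: [-3.139, 0.0, -2.977]
force: [1.2, -10.0, -1.0]
grip_width: 0.0007
grip_force: 4.0
```

```bash
cat > st.py <<'E'
from fit import *
def st(*things):
    cs={k:ctrl.camera(k) for k in("wrist","scene","top")}
    C,S=np.cos(.16),np.sin(.16)
    fx=lambda q:np.round([(C*(q[0]-.588)+S*(q[1]-.0565))*1e3,(-S*(q[0]-.588)+C*(q[1]-.0565))*1e3,q[2]*1e3],1).tolist()
    o=ctrl.get_obs(); print("t",round(o["time_s"],2),"tcp fix",fx(o["ee_pos"]),o["force"].round(2))
    for t in things:
        for k in cs: print(k,t,[(round(d["score"],2),fx(d["at"])) for d in ctrl.place_of(t,k)][:3])
    return cs
E
python3 -c "
from st import *
st('pointer_top')"
```

```text
t 23.4 tcp fix [104.9, 12.5, 40.1] [ 2.46 -8.82 -0.46]
wrist pointer_top [(0.66, [104.6, 32.6, 73.9])]
scene pointer_top [(0.58, [103.6, 32.8, 77.9])]
top pointer_top []
```

The pointer is at its left stop: the head is 32 mm to the left and the reaction is 10 N. I'll back off, lift, and go in front of the lowered door's bar.

Emit:
carry_out --commands '[[1,[0,-8,0],[0,0,0]],[1,[0,-4,-30],[0,0,0]],[1,[0,0,-50],[0,0,0]],[1,[0,0,-50],[0,0,0]],[1,[40,0,0],[0,0,0]],[1,[50,0,0],[0,0,0]],[1,[50,0,0],[0,0,0]],[1,[50,0,0],[0,0,0]],[1,[50,0,0],[0,0,0]],[1,[0,0,0],[0,0,0]]]'

```text
time_s: 24.8
ee_pos: [0.4527, 0.0355, 0.1707]
eef_rot: [3.141, 0.001, -2.977]
force: [1.2, 0.7, 1.4]
grip_width: 0.0005
grip_force: 0.0
```

```bash
python3 -c "
from st import *
st('pointer_top','door_bar')"
```

```text
t 24.95 tcp fix [-134.1, 0.7, 170.5] [ 0.51 -0.14 -0.75]
wrist pointer_top []
scene pointer_top [(0.62, [2.4, 3.7, -0.7]), (0.58, [107.0, 36.9, 77.8])]
top pointer_top [(0.4, [105.0, 29.3, 73.0])]
wrist door_bar []
scene door_bar [(0.74, [-106.4, 1.0, 125.3])]
top door_bar [(0.96, [-104.1, -0.2, 129.2])]
```

Emit:
carry_out --commands '[[1,[0,0,40],[0,0,0]],[1,[0,0,46],[0,0,0]],[1,[0,0,0],[0,0,0]],[1,[-14,0,0],[0,0,0]],[1,[-10,0,-9],[0,0,0]],[1,[-10,0,-8],[0,0,0]]]'

```text
time_s: 26.0
ee_pos: [0.4895, 0.0415, 0.1028]
eef_rot: [-3.141, 0.001, -2.976]
force: [-3.0, -1.0, -1.1]
grip_width: 0.0006
grip_force: 1.3
```

Emit:
carry_out --commands '[[1,[-11,0,-7],[0,0,0]],[1,[-12,0,-6],[0,0,0]],[1,[-12,0,-5],[0,0,0]],[1,[-12,0,-4],[0,0,0]],[1,[-13,0,-3],[0,0,0]],[1,[-13,0,-1.5],[0,0,0]],[1,[-13,0,-0.5],[0,0,0]]]'

```text
time_s: 26.88
ee_pos: [0.5744, 0.0556, 0.1296]
eef_rot: [-3.141, 0.002, -2.976]
force: [-2.2, -0.7, 1.6]
grip_width: 0.0005
grip_force: 1.2
```

Emit:
carry_out --commands '[[1,[-13,0,0.5],[0,0,0]],[1,[-13,0,1.5],[0,0,0]],[1,[-13,0,3],[0,0,0]],[1,[-12,0,4],[0,0,0]],[1,[-12,0,5],[0,0,0]],[1,[-12,0,6],[0,0,0]],[1,[-11,0,7],[0,0,0]],[1,[-8,0,6],[0,0,0]]]'

```text
time_s: 27.88
ee_pos: [0.6662, 0.071, 0.0943]
eef_rot: [3.142, -0.0, -2.976]
force: [-1.4, 0.7, 0.9]
grip_width: 0.0004
grip_force: 0.5
```

Emit:
carry_out --commands '[[1,[-5,0,5],[0,0,0]],[1,[0,0,0],[0,0,0]]]'

```text
time_s: 28.12
ee_pos: [0.6706, 0.0718, 0.0894]
eef_rot: [3.142, -0.001, -2.976]
force: [-0.6, -0.4, -0.7]
grip_width: 0.0006
grip_force: 0.0
```

Emit:
carry_out --commands '[[1,[-4,0,2],[0,0,0]],[1,[0,0,0],[0,0,0]]]'

```text
time_s: 28.38
ee_pos: [0.6744, 0.0724, 0.0878]
eef_rot: [3.142, -0.001, -2.976]
force: [-3.1, -0.3, -1.4]
grip_width: 0.0006
grip_force: 1.1
```

Emit:
carry_out --commands '[[1,[-4,0,1],[0,0,0]],[1,[0,0,0],[0,0,0]]]'

```text
time_s: 28.62
ee_pos: [0.6773, 0.0729, 0.087]
eef_rot: [3.141, -0.004, -2.976]
force: [-14.2, -2.0, 3.0]
grip_width: 0.0003
grip_force: 6.8
```

Emit:
carry_out --commands '[[1,[-3,0,1],[0,0,0]],[1,[0,0,0],[0,0,0]]]'

```text
time_s: 28.88
ee_pos: [0.6775, 0.0729, 0.0868]
eef_rot: [3.141, -0.011, -2.976]
force: [-40.5, -5.8, 19.0]
grip_width: 0.0007
grip_force: 20.6
```

Emit:
carry_out --commands '[[1,[4,0,0],[0,0,0]],[1,[4,0,0],[0,0,0]],[1,[0,0,-10],[0,0,0]],[1,[0,0,-30],[0,0,0]],[1,[0,0,-50],[0,0,0]],[1,[0,0,-50],[0,0,0]],[1,[50,0,-30],[0,0,0]],[1,[50,0,0],[0,0,0]],[1,[0,0,0],[0,0,0]]]'

```text
time_s: 30.0
ee_pos: [0.573, 0.0556, 0.2577]
eef_rot: [-3.141, 0.002, -2.977]
force: [-0.0, 0.4, 0.6]
grip_width: 0.0005
grip_force: 0.0
```

```bash
python3 - <<'E'
from st import *
cs=st('pointer_top','door_bar','door_hinge','fixture','piston','spanner','gauge_stand')
cv2.imwrite("pics/end.png",np.hstack([cv2.resize(cs["scene"]["img"][175:290,230:345],(400,400),interpolation=cv2.INTER_CUBIC),cv2.resize(cs["top"]["img"][105:220,180:295],(400,400),interpolation=cv2.INTER_CUBIC)]))
E
```

```text
t 30.15 tcp fix [-12.0, 1.3, 256.8] [ 0.07 -0.74  0.88]
wrist pointer_top []
scene pointer_top [(0.62, [105.7, 37.2, 76.0])]
top pointer_top []
wrist door_bar []
scene door_bar [(0.74, [106.5, -1.0, 124.3])]
top door_bar [(0.39, [129.5, -58.4, 14.3])]
wrist door_hinge [(0.64, [-0.2, -1.2, 21.6])]
scene door_hinge [(0.89, [-1.5, 6.7, 18.9])]
top door_hinge [(0.71, [-5.5, 0.2, 18.2])]
wrist fixture [(0.67, [6.8, -2.1, -2.9])]
scene fixture [(0.63, [4.8, 4.7, -3.1]), (0.2, [54.2, -59.5, 55.4])]
top fixture [(0.9, [0.5, -3.4, 3.3])]
wrist piston [(0.67, [92.1, 290.4, -0.9])]
scene piston [(0.57, [95.6, 294.6, 4.8])]
top piston [(0.82, [93.7, 299.1, -1.3])]
wrist spanner [(0.75, [-107.3, 367.8, 1.0])]
scene spanner [(0.41, [-44.1, -456.0, 0.7])]
top spanner [(0.78, [-107.1, 362.1, 0.0])]
wrist gauge_stand []
scene gauge_stand [(0.77, [-44.2, -457.1, -0.8]), (0.66, [56.9, -60.5, 59.8])]
top gauge_stand [(0.85, [-46.9, -456.5, 4.3])]
```

View pics/end.png

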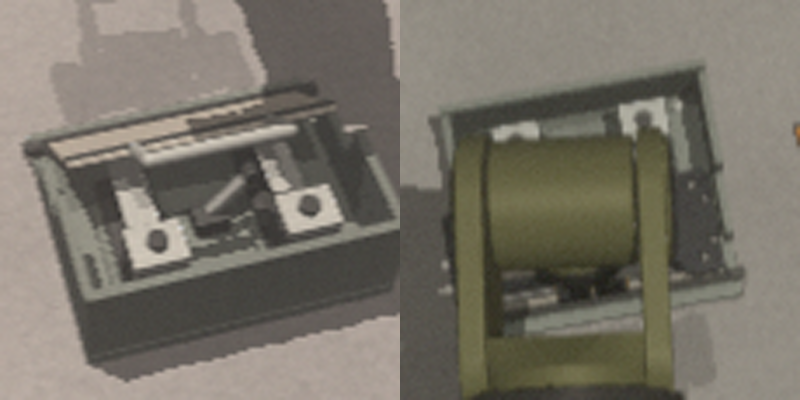

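The left crop shows the door fully shut: the bar around (220,145) is at fixture x 106, z 124, the shut position. The pointer leans fully left, with its head near (245,180), and the leaves are back at rest. The bystanders haven't moved and the arm is clear, so I'm handing in.

```bash
python3 -c "
from station import ctrl
print(ctrl.hand_in())"
```

```text
the job is handed in; nothing more can be done
None
```

The job is handed in after about 30 s on the robot's clock: I pulled the door down, pressed and held the left then the right spring, pushed the pointer to its stop towards the softer left spring, and shut the door, with the surrounding items left in place. The result of the judging wasn't shown.

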